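# Show a helper which board to clamp, where, and what to tighten

### The arm

A 6-joint arm with a two-finger parallel gripper is mounted at the origin on a cart in front of the work surface, level with it; the furniture and walls round the work are solid. World frame = base frame: x ahead of the robot, y to its left, z up, the work surface at z = 0. Lengths are in m, angles in degrees, forces in N, time in s.
With the tool pointing down it reaches from about 0.275 to 0.75 m from the base axis. Payload 10.2 kg.
Tool frame: the origin (TCP) lies midway between the tips of the shut fingers; the grasp point (between the pads) lies 19 mm behind it; z points along the fingers, y is the line along which they close (so a half turn about z gives the same grasp; the last joint's range is limited). The gripper opens to 88 mm and grips with 3 to 60 N. Pads are 18 mm wide; open, the fingers measure 123 mm over their backs; the gripper's body (75 mm by 187 mm) begins 45 mm behind the grasp point.
Start: joints at [58.533, 17.928, 85.812, -0, 76.261, -12.8], TCP at [0.168, 0.497, 0.239] pointing down, gripper open.
Joint ranges: [-168.41, 168.41], [-55.51, 124.54], [10.69, 146.95], [-70.63, 250.63], [1, 178], [-165.06, 165.06]. Speed limits (degrees/s): [136.94, 136.94, 172.46, 180, 180, 180].

### API

Orientations are given as a 3x3 rotation matrix whose columns are the frame's x, y, z axes.
In Python, from plant import sense, get_image, camera_info, sign_off gives the robot as it stands.
- The arm moves only by the shell command python3 -m inch 'ROWS' [FORCE]. ROWS is JSON, a list of rows, each a list of 3 entries, a list of its own where there are three numbers: the gripper command: -1 is shut, 1 is fully open, values between are in proportion, then the shift along the tool's x, y, z in cm, then the turn about the tool's z in rad. A call has 1 to 5 rows; each row is the pose to reach, as a shift and turn from the pose commanded when the call began, along the tool's axes at that moment; what a row does not reach only later rows make up. A row lasts 1/8 s, in which the tool goes at most 62.5 mm and 10.7 degrees, less where a joint would pass 70% of its speed; a pose out of reach is approached as far as the arm can. A call with a gripper value outside its range is refused whole. The fingers move at their own pace and stop on an object; FORCE is the grip in N (left out, the last holds). Time passes only in rows, so rows that repeat a pose let the fingers close. It gives the time, the measured TCP pose, the force, the opening and the grip force at its end, in the units of the state.
- sense(): the state, without advancing time (a new reading comes with each control period).
- get_image(name): name is "scene" or "side" or "wrist"; returns the picture (400x640x3 uint8, red, green, blue); there is no depth.
- camera_info(name): a dict with "fx", "fy", "cx", "cy" (pixels), "k1" (the pictures are not rectified: a ray, as slopes to the right and down, at radius r is drawn at 1 + k1 r^2 times it, then the intrinsics apply), "rvec" (rotation vector, rad) and "tvec" (3), from world to camera coordinates, as OpenCV has them; the wrist camera has in their place "tool_from_camera" (4x4, takes a point from camera to tool coordinates, whose origin is the TCP and whose axes are the flange's). Camera axes: x right, y down, z forward; pixel columns grow to the right and rows downward; lengths in m; the calibration is good to about 2 mm. A picture is of the moment at which its call begins: read the wrist's pose just before it. camera_info takes no time and is no camera call.
- sign_off(): hands the job in; it is judged then, once.
The state is a dict: "time_s": time; "joints": joint angles; "qvel": joint speeds; "effort": joint torques, N m; "eef_pos": TCP position; "eef_rot": TCP orientation; "contact_force": force on the tool from outside, world axes, zero at the start; "ft_torque": the same for the moment, N m; "gripper_width": finger opening in m; "grip_force": force on a finger pad.
Only numpy, scipy, OpenCV 4.12 (cv2) and the standard library are available. Lean on these libraries where they do the work, as an engineer would, in place of code of your own. Each camera call takes 0.05 s, during which the arm holds its last target. There are 200 camera calls.

### The job

Show a helper the next job by pointing straight down from directly above, fingertips no more than about 5 cm clear of the thing: first at the smaller of the two circuit boards, then at the gap between the jaws of the bench vice beside the boards (not the one far off to the left), where it is to be clamped, then at the T-bar of the vice's screw. Pause for two seconds at each so that the helper can see it, and on the way never come down low over the larger board. Touch nothing at all, and at the end draw the hand up, well clear (20 cm or more above the worktop).

Things in the scene. Friction and masses are not known exactly. Their poses are not given: they have to be found in the camera images.
- board_small: The smaller circuit board, 43 x 60 mm (x, y) and 18 mm high with its parts, lying flat on short feet, parts up, on the bare worktop, loose. Origin: centre of its underside; z up. It lies to the right of the vice; either board may be the nearer one to the robot.
- board_large: The larger circuit board, 56 x 82 mm (x, y) and 18 mm high, lying flat in the same way, loose. Origin: centre of its underside. Not to be pointed at.
- vise_gap (a point): Middle of the gap between the two upright jaws of the small bench vice (149 x 100 mm, 70 mm high), level with the top of the jaws, 70 mm above the worktop. The vice is fixed, half on the mat, screw end towards the robot; its x axis runs from the screw towards the rear jaw. The jaws are 76 mm long (along y) and stand 29 to 45 mm apart; the gap's true middle lies within 5 mm of this point.
- vise_screw_bar (a point): Middle of the top of the T-bar on the vice's screw, at the end of the vice nearest the robot: a thin level bar, 6 mm thick and 64 mm long along the vice's y, its top 33 mm above the worktop; 78.5 mm from the gap point along the vice's -x axis.
- vise_jaw_top (a point): Middle of the top of the vice's sliding front jaw (16 mm thick), 70 mm above the worktop. The jaw slides easily along the vice's x axis; leave it where it is.
- tin: Bystander: round tin, 52 mm wide, 26 mm high, behind the boards. Origin: centre of its underside.
- tape: Bystander: small roll of tape, 53 mm wide, 19 mm high, flat near the front edge, in front of the vice. Origin: centre of its underside.
- bottle: Bystander: dropper bottle, 37 mm wide, 108 mm high, upright on the mat behind the vice; tips easily. Origin: centre of its underside.
- lamp_elbow (a point): Obstacle: elbow of the black bench lamp on the right, about 0.49 m above the worktop. A straight arm about 60 mm thick rises to it from a clamp on the right edge of the worktop at x 0.445, y -0.15, z 0.07. From the elbow a second arm rises about 0.35 m more, away from the robot and to the left, to the round magnifier head (0.25 m wide).
- hex_keys: Bystander: folding hex key set, 88 x 24 x 18 mm, lying near the front edge, to the right. Origin: under its middle.
Things that resemble listed ones, but are neither listed nor needed, are in the scene too. What is shaped like the board_small but pink is not meant.

How it is judged (in metres and radians):
On the way, in this order (a step that is already met when the one before it is completed fails the run):
1. pause just above the smaller board (horizontal distance between the grasp point and board_small below 0.03 m and height (world z) of the grasp point between 0.03 and 0.105 m), for 1.5 s.
2. pause just above the gap between the vice jaws, fingertips over and not in it (horizontal distance between the grasp point and vise_gap below 0.025 m and height (world z) of the grasp point between 0.08 and 0.155 m), for 1.5 s.
3. pause just above the T-bar of the vice's screw (horizontal distance between the grasp point and vise_screw_bar below 0.025 m and height (world z) of the grasp point between 0.045 and 0.12 m), for 1.5 s.
At the end, for the whole second after the job is handed in: Grasp point between the fingers more than 0.18 m above the worktop; both boards at rest and within 5 mm of where they started; tin, tape, bottle and hex keys within 5 mm and the vice jaw within 3 mm of where they were (height (world z) of the grasp point above 0.18 m and distance of each of board_small, board_large, tin, tape, bottle, hex_keys from where it was at the start of the episode below 0.005 m and linear speed of each of board_small, board_large below 0.01 m/s and distance of vise_jaw_top from where it was at the start of the episode below 0.003 m); the robot touches nothing.
It fails at once if the robot touches anything (contact force between any of the arm, the fingers and anything else above 0.3 N).
It fails at once if the hand comes down low over the larger board (horizontal distance between the grasp point and board_large below 0.03 m and height (world z) of the grasp point between -1 and 0.105 m).
It fails at once if a board is lifted or pushed (distance of any of board_small, board_large from where it was at the start of the episode above 0.01 m).
It also fails if it takes over 48 s, if anything falls off the work surface, if the arm or the gripper's body presses on something with over 40 N, if the wrist force passes 120 N, or if a joint passes its speed limit or range.

## Working session

There is one attempt and no reset: what is moved stays moved. The work goes in short steps, Python scripts to look and compute and a shell command to move; the robot and the scene stay as the last step left them, time stands still between calls to the robot, and variables do not carry over. Pictures are saved under pics/ and viewed, at most 10 in all, crops included, and the job is handed in when it is done.

```bash
mkdir -p pics
cat > h.py <<'E'
import numpy as np,cv2
from plant import sense,get_image,camera_info
def cam(name,s=None):
    c=camera_info(name)
    if 'rvec' in c:
        R=cv2.Rodrigues(np.array(c['rvec'],float))[0].T; o=-R@np.array(c['tvec'],float)
    else:
        s=s or sense(); T=np.eye(4);T[:3,:3]=s['eef_rot'];T[:3,3]=s['eef_pos'];T=T@np.array(c['tool_from_camera']);R,o=T[:3,:3],T[:3,3]
    return c,R,o
def toplane(cm,px,z):
    c,R,o=cm
    K=np.array([[c['fx'],0,c['cx']],[0,c['fy'],c['cy']],[0,0,1.]])
    u=cv2.undistortPoints(np.array(px,float).reshape(-1,1,2),K,np.array([c['k1'],0,0,0,0.]))[:,0]
    d=np.c_[u,np.ones(len(u))]@R.T
    return (o+d*((z-o[2])/d[:,2])[:,None]).round(4)
E
python3 - <<'E'
from h import *
s=sense();print(s['time_s'],s['eef_pos'],np.round(s['eef_rot'],3),s['gripper_width'])
for n in('scene','side','wrist'):
    cv2.imwrite(f'pics/{n}0.png',get_image(n)[...,::-1]);c,R,o=cam(n,s);print(n,o,R[:,2],c['fx'])
E
```

```text
0.0 [0.16794485 0.49716843 0.23817027] [[-0.947  0.32  -0.001]
 [ 0.32   0.947 -0.001]
 [ 0.    -0.001 -1.   ]] 0.08781673458348879
scene [-0.03311912 -0.26715591  1.06101684] [ 0.54069425  0.44988649 -0.71081072] 414.40298522556384
side [0.2295949  1.25283926 0.79028786] [ 0.25509418 -0.8679136  -0.42620762] 465.44136722444847
wrist [0.09145391 0.52304684 0.38524679] [ 0.29444415 -0.10020577 -0.95040068] 318.683879838467
```

View pics/scene0.png

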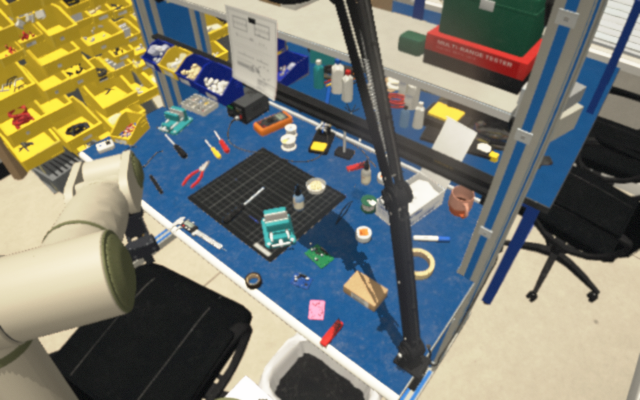

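View pics/side0.png

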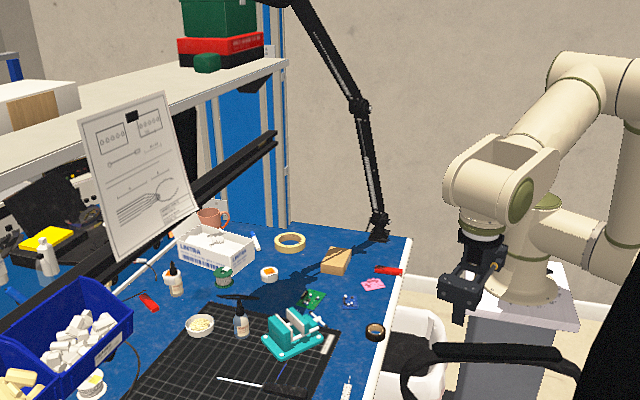

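The scene view shows the teal vice at (278,228), a green board at (319,257), a blue one at (302,280), a pink decoy at (317,309), the tin at (363,234) and the lamp elbow at (398,192). A second teal vice is at (175,120), far to the left, and is not the one meant. Next I'll enlarge the board and vice area.

Run:
```python
from h import *
a=cv2.imread('pics/scene0.png')[190:330,230:390];b=cv2.imread('pics/side0.png')[270:370,250:410]
cv2.imwrite('pics/crop1.png',np.vstack([cv2.resize(a,None,fx=4,fy=4,interpolation=2)]))
cm=cam('scene')
print(toplane(cm,[(319,257),(302,280),(363,234),(254,280),(317,309),(332,333)],.01))
print(toplane(cam('side'),[(314,298),(349,300),(269,274),(376,332)],.01))
# elbow triangulation
P=[];
for n,p in(('scene',(398,192)),('side',(358,105))):
    c=cam(n);o=c[2];d=toplane(c,[p],.3)[0]-o;P.append((o,d/np.linalg.norm(d)))
A=sum(np.eye(3)-np.outer(d,d) for o,d in P);print(np.linalg.solve(A,sum((np.eye(3)-np.outer(d,d))@o for o,d in P)))
```

```text
[[0.5544 0.2451 0.01  ]
 [0.4568 0.2307 0.01  ]
 [0.7161 0.191  0.01  ]
 [0.3662 0.3434 0.01  ]
 [0.4097 0.1334 0.01  ]
 [0.3784 0.0546 0.01  ]]
[[0.5504 0.2574 0.01  ]
 [0.4559 0.2386 0.01  ]
 [0.7143 0.184  0.01  ]
 [0.3604 0.3464 0.01  ]]
[ 0.50401388 -0.01010398  0.48808935]
```

View pics/crop1.png

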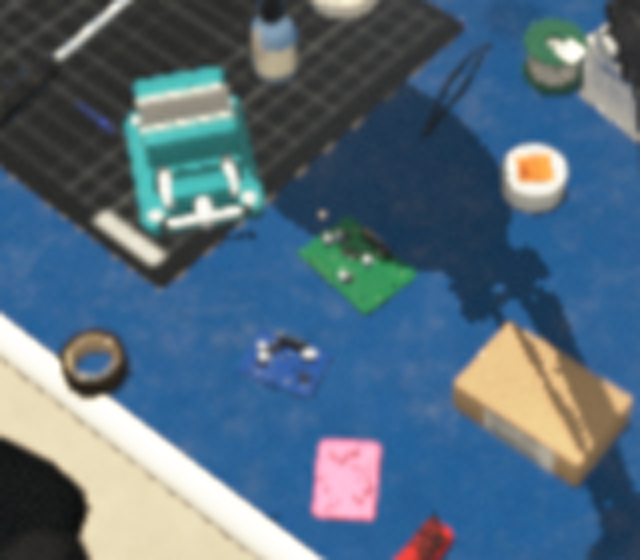

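The smaller board is the blue one at crop (288,363), scene (302,281). The green one at scene (319,257) is clearly larger, and the pink one is ruled out. The vice beside the boards has its T-bar at scene (281,243). I'll move high above the blue board and take one wrist look.

```bash
python3 -m inch '[[-0.8,[-5,-2.2,0],0],[-0.8,[-10,-4.4,0],0],[-0.8,[-15,-6.6,0],0],[-0.8,[-20,-8.8,0],0],[-0.8,[-25,-11,0],0]]'; python3 -m inch '[[-0.8,[-4,-1.8,0],0],[-0.8,[-8,-3.5,0],0],[-0.8,[-10.8,-4.7,0],0],[-0.8,[-10.8,-4.7,0],0],[-0.8,[-10.8,-4.7,0],0]]'
python3 - <<'E'
from h import *
s=sense();print(s['time_s'],s['eef_pos'],s['gripper_width'])
im=get_image('wrist');np.savez('w1.npz',p=s['eef_pos'],r=s['eef_rot']);cv2.imwrite('pics/w1.png',im[...,::-1])
E
```

```text
time_s: 0.78
eef_pos: [0.3707, 0.3117, 0.2387]
eef_rot: [[-0.947, 0.32, -0.0], [0.32, 0.947, -0.0], [0.0, -0.0, -1.0]]
contact_force: [0.5, 1.4, -0.0]
gripper_width: 0.0405
grip_force: 0.0
time_s: 1.4
eef_pos: [0.4564, 0.2345, 0.2386]
eef_rot: [[-0.947, 0.32, -0.001], [0.32, 0.947, 0.0], [0.001, -0.0, -1.0]]
contact_force: [0.4, 0.7, -0.1]
gripper_width: 0.0087
grip_force: 0.0
1.4 [0.4563636  0.2345358  0.23858703] 0.008696079021461663
```

View pics/w1.png

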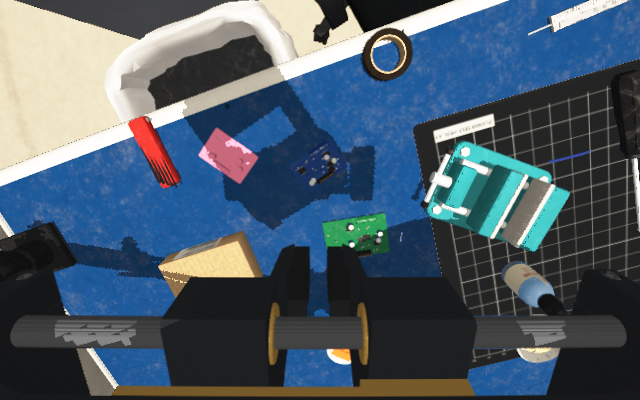

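The wrist view shows the blue board centred near (321,164), the green board at (356,233), the T-bar at (438,182) and the jaws around (505,205). I'll enlarge the board and vice part.

Run:
```python
import cv2
a=cv2.imread('pics/w1.png')[125:265,280:580];cv2.imwrite('pics/crop2.png',cv2.resize(a,(795,371),interpolation=2))
```

```text
(no output)
```

View pics/crop2.png

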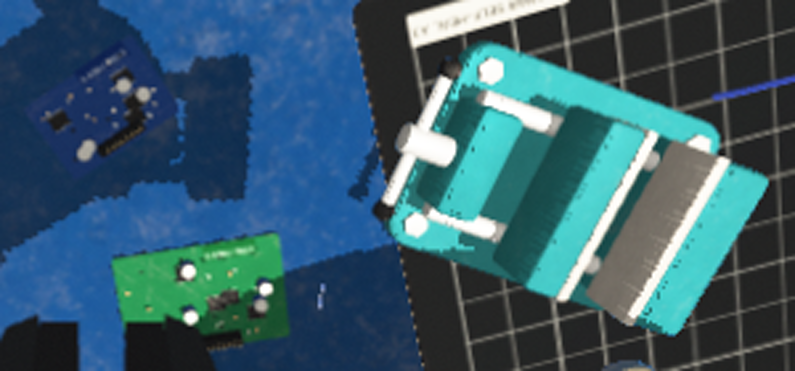

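The T-bar's ends are at crop (449,68) and (383,210). The jaws' inner top edges have their middles at (612,218) and (677,238). The blue board is centred at (100,106) and the green one at (203,292).

Run:
```python
from h import *
d=np.load('w1.npz');cm=cam('wrist',dict(eef_rot=d['r'],eef_pos=d['p']))
f=lambda l,z:toplane(cm,np.array(l)/2.65+[280,125],z)[:,:2]
b=f([(25,105),(125,40),(180,105),(72,178)],.008);g=f([(112,257),(278,232),(290,335),(130,350)],.008)
t=f([(449,68),(383,210)],.031);j=f([(652,135),(565,298),(728,162),(633,318)],.07)
for n,v in zip('bgtj',(b,g,t,j)):print(n,v.tolist(),v.mean(0))
print('bar len',np.linalg.norm(t[0]-t[1]),'gap-bar',j.mean(0)-t.mean(0),np.linalg.norm(j.mean(0)-t.mean(0)))
for a,c in((b[0],b[1]),(b[1],b[2]),(g[0],g[1]),(g[1],g[2]),(j[0],j[1]),(j[0],j[2])):print(np.linalg.norm(a-c))
R=np.array(d['r']);p=np.array(d['p'])[:2]
for v in(b.mean(0),t.mean(0),j.mean(0)): print(100*R[:2,:2].T@(v-p))
# side view check of T-bar/gap
```

```text
b [[0.4425, 0.2031], [0.4292, 0.2552], [0.465, 0.2697], [0.4819, 0.2119]] [0.45465  0.234975]
g [[0.5255, 0.217], [0.5387, 0.2961], [0.5934, 0.2877], [0.5758, 0.2098]] [0.55835 0.25265]
t [[0.4809, 0.3813], [0.5339, 0.3408]] [0.5074  0.36105]
j [[0.5204, 0.4377], [0.5785, 0.3947], [0.541, 0.4649], [0.5968, 0.4203]] [0.559175 0.4294  ]
bar len 0.06670269859608383 gap-bar [0.051775 0.06835 ] 0.08574598022648056
0.053770809925088515
0.03862499190938427
0.08019382769265972
0.05534121429820643
0.07228146373725426
0.034120375144479326
[ 0.17640696 -0.01318775]
[-0.7896532  13.61917836]
[-3.50939691 21.75101211]
```

The sizes match (board about 40x54 mm, jaws about 72 mm long with a 34 mm gap, bar 67 mm). I'm already above the blue board, so I'll descend and pause.

```bash
python3 -m inch '[[-0.8,[0.1,0,4],0],[-0.8,[0.2,0,8],0],[-0.8,[0.2,0,12],0],[-0.8,[0.2,0,16],0],[-0.8,[0.2,0,18.6],0]]'
for i in 1 2 3 4; do python3 -m inch '[[-0.8,[0,0,0],0],[-0.8,[0,0,0],0],[-0.8,[0,0,0],0],[-0.8,[0,0,0],0],[-0.8,[0,0,0],0]]' | head -4; done
```

```text
time_s: 2.08
eef_pos: [0.4538, 0.2354, 0.0512]
eef_rot: [[-0.948, 0.319, -0.002], [0.319, 0.948, -0.0], [0.001, -0.001, -1.0]]
contact_force: [0.1, -0.6, -0.1]
gripper_width: 0.0089
grip_force: 0.0
time_s: 2.7
eef_pos: [0.4552, 0.2347, 0.0531]
eef_rot: [[-0.947, 0.32, 0.001], [0.32, 0.947, 0.0], [-0.0, 0.0, -1.0]]
contact_force: [-0.0, -0.7, -0.6]
time_s: 3.32
eef_pos: [0.4551, 0.2347, 0.0527]
eef_rot: [[-0.947, 0.32, -0.0], [0.32, 0.947, -0.0], [0.0, -0.0, -1.0]]
contact_force: [-0.2, -0.3, 0.0]
time_s: 3.95
eef_pos: [0.4551, 0.2347, 0.0527]
eef_rot: [[-0.947, 0.32, -0.0], [0.32, 0.947, -0.0], [0.0, -0.0, -1.0]]
contact_force: [0.1, 0.7, 0.2]
time_s: 4.58
eef_pos: [0.4551, 0.2347, 0.0527]
eef_rot: [[-0.947, 0.32, 0.0], [0.32, 0.947, 0.0], [-0.0, 0.0, -1.0]]
contact_force: [-0.6, 0.8, -0.1]
```

```bash
python3 -m inch '[[-0.8,[0,0,-5],0],[-0.8,[0,0,-10],0],[-0.8,[0,0,-15],0],[-0.8,[0,0,-17],0],[-0.8,[0,0,-17],0]]'|head -2
python3 -m inch '[[-0.8,[-0.9,5.4,0],0],[-0.8,[-1.8,10.7,0],0],[-0.8,[-2.7,16.1,0],0],[-0.8,[-3.5,21.4,0],0],[-0.8,[-3.5,21.4,0],0]]'
python3 - <<'E'
from h import *
s=sense();im=get_image('wrist');np.savez('w2.npz',p=s['eef_pos'],r=s['eef_rot']);cv2.imwrite('pics/w2.png',im[...,::-1]);print(s['eef_pos'])
E
```

```text
time_s: 5.2
eef_pos: [0.4555, 0.2348, 0.2238]
time_s: 5.82
eef_pos: [0.5568, 0.4284, 0.2179]
eef_rot: [[-0.948, 0.318, -0.004], [0.318, 0.948, -0.002], [0.003, -0.003, -1.0]]
contact_force: [0.0, 0.4, -0.8]
gripper_width: 0.0085
grip_force: 0.0
[0.55680151 0.42837989 0.21791004]
```

View pics/w2.png

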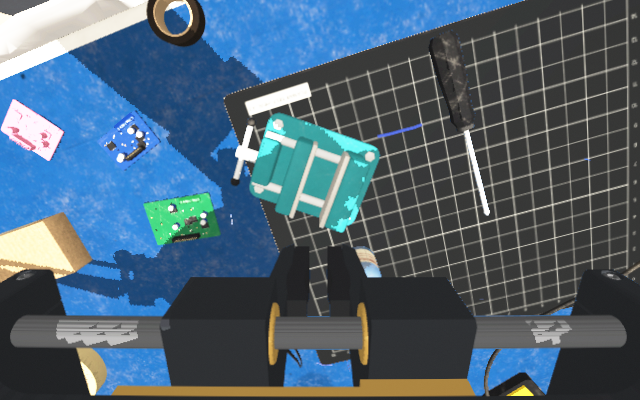

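The gap strips run (317,143)-(294,214) and (347,153)-(323,226), so its middle is about (320,184). The T-bar's middle is about (243,153), and the bottle is at (368,262) behind the vice.

Run:
```python
from h import *
d=np.load('w2.npz');cm=cam('wrist',dict(eef_rot=d['r'],eef_pos=d['p']));R=d['r'];p=d['p'][:2]
g=toplane(cm,[(320,184)],.07)[0,:2];t=toplane(cm,[(249,122),(236,184)],.031)[:,:2].mean(0);bt=toplane(cm,[(368,262)],.06)[0]
for v in(g,t,bt[:2]):print(v,100*R[:2,:2].T@(v-p))
print(np.linalg.norm(g-t), toplane(cam('scene'),[(298,193),(297,186)],.1),toplane(cam('scene'),[(299,205)],.02))
```

```text
[0.5557 0.4303] [0.16548561 0.14702311]
[0.50845 0.35985] [ 2.40521684 -8.0346661 ]
[0.6567 0.451 ] [-8.7521236   5.32088506]
0.08482785509489205 [[0.6625 0.4214 0.1   ]
 [0.6855 0.4463 0.1   ]] [[0.678  0.4366 0.02  ]]
```

The gap is right below. I'll descend to about 35 mm above the jaws and pause.

```bash
python3 -m inch '[[-0.8,[0,0,3],0],[-0.8,[0,0,6],0],[-0.8,[0,0,9],0],[-0.8,[0,0,11],0],[-0.8,[0,0,11.6],0]]'|head -2
for i in 1 2 3 4; do python3 -m inch '[[-0.8,[0,0,0],0],[-0.8,[0,0,0],0],[-0.8,[0,0,0],0],[-0.8,[0,0,0],0],[-0.8,[0,0,0],0]]' | head -4; done
```

```text
time_s: 6.5
eef_pos: [0.5559, 0.4249, 0.1055]
time_s: 7.12
eef_pos: [0.5567, 0.4263, 0.1068]
eef_rot: [[-0.947, 0.32, 0.0], [0.32, 0.947, 0.0], [-0.0, 0.0, -1.0]]
contact_force: [-0.7, 0.5, 0.5]
time_s: 7.75
eef_pos: [0.5567, 0.4262, 0.1067]
eef_rot: [[-0.947, 0.32, 0.0], [0.32, 0.947, -0.0], [-0.0, 0.0, -1.0]]
contact_force: [-0.4, 0.5, 0.3]
time_s: 8.38
eef_pos: [0.5567, 0.4263, 0.1067]
eef_rot: [[-0.947, 0.32, 0.0], [0.32, 0.947, 0.0], [-0.0, 0.0, -1.0]]
contact_force: [-0.4, 0.3, -0.4]
time_s: 9.0
eef_pos: [0.5567, 0.4262, 0.1067]
eef_rot: [[-0.947, 0.32, 0.0], [0.32, 0.947, 0.0], [-0.0, 0.0, -1.0]]
contact_force: [0.8, 0.5, 0.5]
```

```bash
python3 -m inch '[[-0.8,[0,0,-4],0],[-0.8,[0,0,-8],0],[-0.8,[0.9,-2.6,-8],0],[-0.8,[1.7,-5.2,-8],0],[-0.8,[2.5,-7.7,-8],0]]'|head -2
python3 -m inch '[[-0.8,[0,0,0],0],[-0.8,[0,0,4],0],[-0.8,[0,0,8],0],[-0.8,[0,0,10.5],0],[-0.8,[0,0,11.2],0]]'|head -2
for i in 1 2 3 4; do python3 -m inch '[[-0.8,[0,0,0],0],[-0.8,[0,0,0],0],[-0.8,[0,0,0],0],[-0.8,[0,0,0],0],[-0.8,[0,0,0],0]]' | head -4; done
```

```text
time_s: 9.62
eef_pos: [0.5078, 0.3606, 0.1868]
time_s: 10.25
eef_pos: [0.5083, 0.3616, 0.0731]
time_s: 10.88
eef_pos: [0.5084, 0.3613, 0.0749]
eef_rot: [[-0.947, 0.32, 0.0], [0.32, 0.947, 0.0], [-0.0, 0.0, -1.0]]
contact_force: [-0.6, -0.5, -0.1]
time_s: 11.5
eef_pos: [0.5084, 0.3613, 0.0747]
eef_rot: [[-0.947, 0.32, -0.0], [0.32, 0.947, -0.0], [0.0, -0.0, -1.0]]
contact_force: [-0.9, -0.5, -0.0]
time_s: 12.12
eef_pos: [0.5084, 0.3613, 0.0747]
eef_rot: [[-0.947, 0.32, -0.0], [0.32, 0.947, 0.0], [0.0, -0.0, -1.0]]
contact_force: [-0.1, -0.2, 0.5]
time_s: 12.75
eef_pos: [0.5084, 0.3613, 0.0747]
eef_rot: [[-0.947, 0.32, 0.0], [0.32, 0.947, -0.0], [-0.0, -0.0, -1.0]]
contact_force: [-0.7, 0.3, 0.1]
```

Now I'll draw the hand up and check that nothing has moved.

```bash
python3 -m inch '[[-0.8,[0,0,-4.5],0],[-0.8,[0,0,-9],0],[-0.8,[0,0,-13.5],0],[-0.8,[0,0,-17],0],[-0.8,[0,0,-18],0]]'|head -2
python3 -m inch '[[-0.8,[0,0,0],0],[-0.8,[0,0,0],0],[-0.8,[0,0,0],0],[-0.8,[0,0,0],0],[-0.8,[0,0,0],0]]'|head -2
python3 - <<'E'
from h import *
from plant import sign_off
s=sense();im=get_image('wrist');cm=cam('wrist',s);h=cv2.cvtColor(im,cv2.COLOR_RGB2HSV)
cv2.imwrite('pics/end.png',im[...,::-1]);print(s['eef_pos'],np.abs(s['qvel']).max())
print(sign_off())
E
```

```text
time_s: 13.38
eef_pos: [0.5088, 0.3615, 0.2567]
time_s: 14.0
eef_pos: [0.5084, 0.3613, 0.2545]
[0.50835674 0.3612808  0.25447134] 0.16756977021463687
the job is handed in; nothing more can be done
None
```

I handed the job in at about 14 s: the hand paused more than 2 s each over the blue (smaller) board, the vice gap and the T-bar, then rose to 25 cm. Wrist force readings stayed near zero, but I saved the closing picture without viewing it, so "nothing moved" rests on those readings alone; the interface returned no verdict.

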